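# Prove a tube adapter on the plug gauge and present it bore-up

### The job

Washed tube adapters drain mouth-down in the grey stand: pull the blue one out and, by feel, slip its hidden blind bore down over the steel plug gauge until its rim rests on the gauge's shoulder, to prove that the bore is clear. Then take it off, turn it over and finish while still holding it in the gripper: upright, bore facing up, still, and a good hand's breadth clear of the bench, ready for a colleague to drop a tube in. Do not drop it, leave the other two adapters standing in the stand, and leave the timer and the marker pen where they are.

Things in the scene. Friction and masses are not known exactly. Their poses are not given: they have to be found in the camera images.
- adapter_blue: blue tube adapter, a loose eight-sided plastic sleeve, 30 mm across flats, 90 mm long, 42 to 84 g. Origin: centre of the rim round the bore's mouth; z runs from the mouth along the sleeve to the closed end, so z up means bore down. Flats face along its x, y and the diagonals. Starts mouth down in any one of the stand's pockets, top 56 mm above the stand. Laid on a flat, it does not roll.
- bore_mouth (a point): the same point, the centre of the blue adapter's bore mouth. The bore is blind, 18.4 mm wide and 55 mm deep; the closed end 90 mm away has only a look-alike dimple, as wide but 4 mm deep
- adapter_yellow: a yellow adapter, same shape and frame, in another pocket; stays there
- adapter_white: a white adapter, same shape and frame, in the remaining pocket; stays there
- stand: fixed grey plastic block with steel end plates, 191 x 56 x 42 mm (x, y, z), origin at the centre of its underside; three round pockets of 36 mm, 34 mm deep, in a row along its x at -62, 0 and +62 mm. The bench between stand and gauge is clear.
- gauge: fixed plug gauge, origin at the centre of its underside, z up: round dark foot 68 mm wide and 12 mm high, a steel shoulder 27 mm wide whose top is at 24 mm, and on it the upright steel plug, 16 mm thick up to 66 mm, then tapering to a 6 mm tip at 74 mm
- gauge_shoulder (a point): centre of the gauge's shoulder top, on the plug's axis, 24 mm above the bench: the adapter's rim rests here when it is fully home
- bench_timer: a white bench timer, 52 x 62 x 23 mm, loose; origin at the centre of its underside
- marker_pen: a lying marker pen, white with a black cap, 17 x 129 x 17 mm, loose; origin at the centre of its underside, y along it
Not all that is in view belongs to the job. What is shaped like the gauge but green is not meant.

How it is judged:
By the outcome, as a careful person would: the job done as asked, in the order asked, and still so for the second after the job is handed in, while the arm keeps its last pose, push and grip.
It also fails if it takes over 64 s, if anything falls off the work surface, if the arm or the gripper's body presses on something with over 40 N, if the wrist force passes 120 N, or if a joint passes its speed limit or range.

### The arm

A 7-joint arm with a two-finger parallel gripper is mounted at the origin on a cart in front of the work surface, level with it; the furniture and walls round the work are solid. World frame = base frame: x ahead of the robot, y to its left, z up, the work surface at z = 0. Lengths are in m, angles in rad, forces in N, time in s.
With the tool pointing down it reaches from about 0.4 to 0.875 m from the base axis. Payload 6.5 kg.
Tool frame: the origin (TCP) lies midway between the tips of the shut fingers; the grasp point (between the pads) lies 19 mm behind it; z points along the fingers, y is the line along which they close (so a half turn about z gives the same grasp; the last joint's range is limited). The gripper opens to 88 mm and grips with 3 to 60 N. Pads are 18 mm wide; open, the fingers measure 123 mm over their backs; the gripper's body (75 mm by 187 mm) begins 45 mm behind the grasp point.
Start: joints at [-1.242, 0.536, -0.004, 1.538, 0.003, 1.067, -0.071], TCP at [0.25, 0.6, 0.239] pointing down, gripper open.
Joint ranges: [-2.7, 2.7], [-0.37, 2.16], [-1.27, 1.26], [0.24, 2.4], [-1.31, 4.45], [0.19, 1.91], [-2.76, 2.76]. Speed limits (rad/s): [2.39, 2.39, 3.14, 3.14, 3.14, 3.14, 3.14].

### API

Orientations are given as a unit quaternion [w, x, y, z].
In Python, from station import get_state, get_image, close_job, search_frame, regions_of gives the robot as it stands.
- The arm moves only by the tool jog_arm, never from a script. Its argument "series" is one flat list of numbers, 7 for each row, row after row: the turn, a rotation vector about the tool's x, y, z in degrees, then the shift along the tool's x, y, z in cm, then the opening, from 0 (shut) to 1 (fully open). A call has 1 to 20 rows; each row shifts and turns the commanded pose from where the row before left it, along the tool's axes as they then stand; what a row does not reach is not made up. A row lasts 1/12 s, in which the tool goes at most 41.7 mm and 7.16 degrees, less where a joint would pass 70% of its speed; a pose out of reach is approached as far as the arm can. A call with a gripper value outside its range is refused whole. The fingers move at their own pace and stop on an object; "newtons" is the grip in N (left out, the last holds). Time passes only in rows, so rows that do not move let the fingers close. It gives the time, the measured TCP pose, the force, the opening and the grip force at its end, in the units of the state.
- get_state(): the state, without advancing time (a new reading comes with each control period).
- get_image(name): name is "scene" or "top" or "wrist"; returns a dict with "img" (400x640x3 uint8, blue, green, red), "K" (3x3 intrinsics, pixels), "R" (3x3) and "t" (3): a world point X has camera coordinates R X + t; the wrist camera has in their place "T_tool_cam" (4x4, takes a point from camera to tool coordinates, whose origin is the TCP and whose axes are the flange's). Camera axes: x right, y down, z forward; pixel columns grow to the right and rows downward; lengths in m; the calibration is good to about 2 mm. A picture is of the moment at which its call begins: read the wrist's pose just before it. There is no depth.
- close_job(): hands the job in; it is judged then, once.
Trained networks look in a picture, given as the dict that the camera call returned (one of the last four; its "shot" number tells which), for a name from the list of things; names that differ only in an ending like _2 or _b are one class to them, and where a whole thing is asked for, a point or a joint stands for the part that bears it (a point fixed in the world has none). Each returns a list of dicts, best first, with "conf" (0 to 1); they miss things now and then, are a little off and sometimes report something else, mostly with a low value. They report only what shows in the picture. A call takes as long as a camera call. They do not tell look-alikes from the thing itself.
- search_frame(picture, thing): "box" ([left, top, right, bottom] in pixels, round what is visible of it).
- regions_of(picture, thing): "pixels" (400x640 bool, what is visible of it) and "box" ([left, top, right, bottom] in pixels, round what is visible of it).
The state is a dict: "t": time; "joint_pos": joint angles; "dq": joint speeds; "joint_efforts": joint torques, N m; "ee_pos": TCP position; "ee_rot": TCP orientation; "wrist_force": force on the tool from outside, world axes, zero at the start; "moment": the same for the moment, N m; "grip_width": finger opening in m; "grip_force": force on a finger pad.
Only numpy, scipy, OpenCV 4.12 (cv2) and the standard library are available. Lean on these libraries where they do the work, as an engineer would, in place of code of your own. Each camera call takes 0.05 s, during which the arm holds its last target. There are 200 camera calls.

## Working session

There is one attempt and no reset: what is moved stays moved. The work goes in short steps, Python scripts to look and compute and a tool call to move; the robot and the scene stay as the last step left them, time stands still between calls to the robot, and variables do not carry over. Pictures are saved under pics/ and viewed, at most 10 in all, crops included, and the job is handed in when it is done.

Besides the shell and the picture viewer there is one more tool, called after "Call:" as name(argument=value, ...), one argument or row to a line, values as JSON. jog_arm: Moves the arm, as the interface text tells. Its arguments: {"type":"object","properties":{"series":{"type":"array"},"newtons":{"type":"number"}},"required":["series"]}

```bash
ls; mkdir -p pics; python3 - <<'E'
from station import *
import cv2,numpy as np
s=get_state();print(s)
for n in("scene","top"):
    p=get_image(n);cv2.imwrite(f"pics/{n}0.png",p["img"]);print(n,p["K"].tolist(),p["R"].tolist(),p["t"].tolist() if hasattr(p["t"],'tolist') else p["t"])
    for th in("adapter_blue","adapter_yellow","adapter_white","stand","gauge","bench_timer","marker_pen"):
        print(th,[(np.round(d["box"]).tolist(),round(d["conf"],2)) for d in search_frame(p,th)][:3])
E
```

```text
pics
{'t': 0.0, 'joint_pos': array([-1.24220287,  0.53713781, -0.00442534,  1.5388322 ,  0.00260944,
        1.0672666 , -0.07122803]), 'dq': array([ 0.00100413, -0.00214154,  0.00037412, -0.00052776,  0.00038412,
        0.00025555,  0.00069222]), 'joint_efforts': array([ 4.59271760e-04, -5.70976388e+01,  9.91597474e-01, -2.51606190e+01,
       -5.60769998e-02,  1.77568034e-02,  1.37005413e-04]), 'ee_pos': array([0.24980081, 0.59945056, 0.23787352]), 'ee_rot': array([-9.35556310e-05,  1.96099089e-01,  9.80583743e-01, -8.13807521e-04]), 'wrist_force': array([ 0.35640967, -0.42292064, -0.03141265]), 'moment': array([-0.00223008,  0.06751247, -0.02975902]), 'grip_force': 0.0, 'grip_width': 0.08804885753187548}
scene [[507.85099072720874, 0.0, 317.2479716666675], [0.0, 507.85099072720874, 199.38548731847476], [0.0, 0.0, 1.0]] [[0.7962105707948068, -0.6050148952797674, 0.0023881884808249067], [-0.4397851684830281, -0.5814670375165097, -0.6844597065307266], [0.41549697055088414, 0.543923763749467, -0.7290467794947397]] [-0.43032139712801304, 0.18391438928963644, 1.153095994309168]
adapter
[... 521 characters left out ...]
 0.0, 1.0]] [[-0.01806140489435679, -0.9995262837558766, 0.024919745873682873], [-0.9984520227145065, 0.016719440673656074, -0.05304732454017308], [0.05260555094809352, -0.02583927988019258, -0.9982810163599829]] [-0.09908615759367202, 0.45027106268100636, 1.230679893426088]
adapter_blue [([364.0, 168.0, 380.0, 178.0], 0.64)]
adapter_yellow [([355.0, 192.0, 372.0, 201.0], 0.68)]
adapter_white [([356.0, 213.0, 370.0, 226.0], 0.7), ([383.0, 135.0, 425.0, 155.0], 0.42)]
stand [([349.0, 161.0, 381.0, 234.0], 0.74)]
gauge [([206.0, 169.0, 233.0, 194.0], 0.86), ([314.0, 226.0, 338.0, 253.0], 0.63)]
bench_timer [([276.0, 149.0, 301.0, 175.0], 0.82)]
marker_pen [([381.0, 135.0, 428.0, 155.0], 0.79)]
```

```bash
python3 - <<'E'
import cv2,numpy as np
a=cv2.imread("pics/scene0.png")[110:290,230:470];b=cv2.imread("pics/top0.png")[110:290,200:440]
cv2.imwrite("pics/both.png",cv2.resize(np.hstack([a,b])[:, :],None,fx=1.66,fy=1.66,interpolation=cv2.INTER_CUBIC))
E
```

```text
(no output)
```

View pics/both.png

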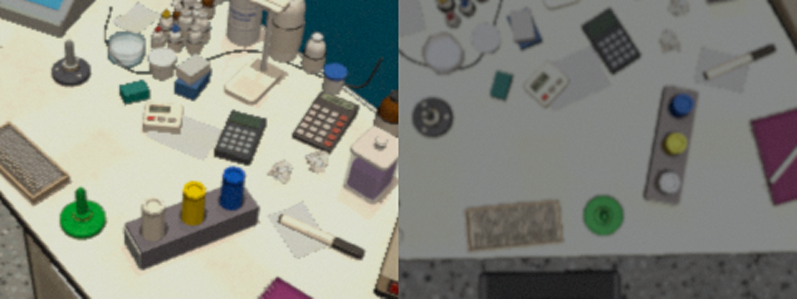

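View pics/scene0.png

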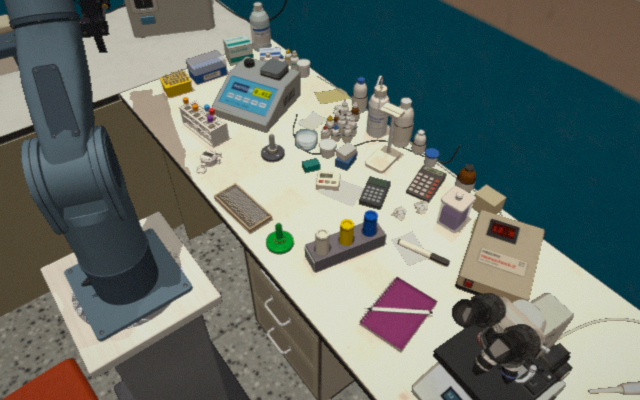

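The picture shows two gauge-shaped things. The one at scene (280,239) / top (326,240) is green, so it's the decoy. The one at scene (273,148) / top (219,181) is dark with a steel plug, so it's the gauge. Blue is at scene (371,224) / top (372,173), in the stand's far pocket. The timer is at scene (328,181) and the pen at scene (425,251).

```bash
cat > h.py <<'E'
import numpy as np,cv2
from station import *
from scipy.spatial.transform import Rotation as Ro
def rot(s): q=s["ee_rot"]; return Ro.from_quat([q[1],q[2],q[3],q[0]])
def cam(p,s=None):
    if "R" in p: return np.array(p["K"]),np.array(p["R"]),np.array(p["t"])
    T=np.array(p["T_tool_cam"]);Rt=rot(s).as_matrix();Rc=Rt@T[:3,:3];c=s["ee_pos"]+Rt@T[:3,3]
    return np.array(p["K"]),Rc.T,-Rc.T@c
def onz(c,uv,z):
    K,R,t=c;d=R.T@np.linalg.solve(K,[uv[0],uv[1],1.]);o=-R.T@t
    return o+d*(z-o[2])/d[2]
def proj(c,X):
    K,R,t=c;x=K@(R@np.asarray(X)+t);return x[:2]/x[2]
def cen(m): 
    y,x=np.nonzero(m);return np.array([x.mean(),y.mean()])
E
python3 - <<'E'
from h import *
p=get_image("top");c=cam(p)
for th,z in(("adapter_blue",.09),("adapter_yellow",.09),("adapter_white",.09),("stand",.042),("gauge",.012),("bench_timer",.023),("marker_pen",.01)):
    for d in regions_of(p,th)[:2]:
        m=d["pixels"];print(th,round(d["conf"],2),np.round(cen(m)),np.round(onz(c,cen(m),z),4), m.sum(), "minrect", [np.round(q,1) for q in cv2.minAreaRect(np.argwhere(m)[:,::-1].astype(np.float32))])
p=get_image("scene");c2=cam(p)
print("cam",np.round(-c[1].T@c[2],3),np.round(-c2[1].T@c2[2],3))
print([np.round(onz(c2,uv,z),3) for uv,z in(((371,213),.098),((347,225),.098),((321.5,234),.098),((272,153),.006),((327,181),.0115))])
p=get_image("wrist");print(p["K"],p["T_tool_cam"])
E
```

```text
adapter_blue 0.62 [370. 173.] [ 0.5057 -0.2376  0.09  ] 168 minrect [array([369.5, 173.5]), array([11.3, 15.6]), np.float64(45.0)]
adapter_yellow 0.67 [366. 196.] [ 0.4459 -0.2258  0.09  ] 168 minrect [array([365.8, 196.2]), array([12.7, 14.8]), np.float64(45.0)]
adapter_white 0.62 [361. 219.] [ 0.387  -0.2128  0.09  ] 153 minrect [array([361. , 219.5]), array([11., 14.]), np.float64(90.0)]
adapter_white 0.62 [220. 180.] [0.4935 0.1461 0.09  ] 480 minrect [array([220. , 180.5]), array([23., 24.]), np.float64(90.0)]
stand 0.69 [362. 197.] [ 0.448  -0.2232  0.042 ] 1053 minrect [array([363.4, 196.9]), array([22.4, 71.1]), np.float64(8.9)]
gauge 0.6 [323. 239.] [ 0.3365 -0.1163  0.012 ] 477 minrect [array([322.8, 238.8]), array([23.3, 24. ]), np.float64(45.0)]
gauge 0.56 [220. 180.] [0.5016 0.1609 0.012 ] 493 minrect [array([220., 180.]), array([24., 24.]), np.float64(90.0)]
bench_timer 0.56 [289. 160.] [ 0.5525 -0.0273  0.023 ] 438 minrect [array([288.8, 159.8]), array([19.1, 22.6]), np.float64(45.0)]
marker_pen 0.68 [405. 147.] [ 0.5868 -0.3497  0.01  ] 303 minrect [array([405.1, 146.5]), array([ 6.9, 46.2]), np.float64(67.6)]
cam [ 0.383 -0.075  1.255] [-0.056 -0.781  0.968]
[array([ 0.512, -0.24 ,  0.098]), array([ 0.446, -0.235,  0.098]), array([ 0.384, -0.221,  0.098]), array([0.499, 0.158, 0.006]), array([ 0.551, -0.029,  0.011])]
[[348.84569373   0.         320.39720665]
 [  0.         348.84569373 197.39577531]
 [  0.           0.           1.        ]] [[-1.51467552e-04 -9.63890566e-01 -2.66298618e-01  6.88196259e-02]
 [ 9.99999944e-01 -2.25626772e-04  2.47887033e-04  6.27970982e-05]
 [-2.99020070e-04 -2.66298566e-01  9.63890546e-01 -1.44104463e-01]
 [ 0.00000000e+00  0.00000000e+00  0.00000000e+00  1.00000000e+00]]
```

Call:
jog_arm(
  series=[0,0,0,-2.8,-2.2,-0.6,1,0,0,0,-2.8,-2.2,-0.6,1,0,0,0,-2.8,-2.2,-0.6,1,0,0,0,-2.8,-2.2,-0.6,1,0,0,0,-2.8,-2.2,-0.6,1,0,0,0,-2.8,-2.2,-0.6,1,0,0,0,-2.8,-2.2,-0.6,1,0,0,0,-2.8,-2.2,-0.6,1,0,0,0,-2.8,-2.2,-0.6,1,0,0,0,-2.8,-2.2,-0.6,1,0,0,0,-2.8,-2.2,-0.6,1,0,0,0,-2.8,-2.2,-0.6,1,0,0,0,-2.8,-2.2,-0.6,1,0,0,0,-2.8,-2.2,-0.6,1,0,0,7,0,0,0,1,0,0,7,0,0,0,1,0,0,7,0,0,0,1,0,0,7,0,0,0,1,0,0,7,0,0,0,1,0,0,7,0,0,0,1],
)

```text
t: 2.97
ee_pos: [0.4934, 0.1649, 0.3229]
ee_rot: [0.0, 0.537, 0.844, 0.0]
wrist_force: [-0.6, 0.6, -0.6]
grip_width: 0.0877
grip_force: 0.0
```

```bash
cat >> h.py <<'E'
def look(n,things):
    s=get_state();p=get_image("wrist");c=cam(p,s);cv2.imwrite(f"pics/{n}.png",p["img"])
    print("t",s["t"],"pos",np.round(s["ee_pos"],4),"q",np.round(s["joint_pos"],3).tolist());print(np.round(rot(s).as_matrix(),3).tolist())
    for th,z in things:
        for d in regions_of(p,th)[:3]:
            m=d["pixels"];b=d["box"];bc=((b[0]+b[2])/2,(b[1]+b[3])/2);print(th,round(d["conf"],2),np.round(b),np.round(onz(c,cen(m),z),4),"box",np.round(onz(c,bc,z),4))
    return p,c,s
def log():
    import json
    s=get_state();open("log.jsonl","a").write(json.dumps([s["joint_pos"].tolist(),s["ee_pos"].tolist(),list(s["ee_rot"])])+"\n")
E
python3 - <<'E'
from h import *
log();look("w1",[("gauge",.012)])
E
```

```text
t 2.9667 pos [0.4934 0.1649 0.3229] q [-0.666, 0.228, 0.306, 1.794, -0.076, 1.13, 0.102]
[[-0.423, 0.906, 0.0], [0.906, 0.423, 0.0], [0.0, 0.0, -1.0]]
gauge 0.86 [303. 132. 353. 184.] [0.5012 0.1642 0.012 ] box [0.5039 0.166  0.012 ]
gauge 0.75 [118. 258. 159. 292.] [ 0.3235 -0.1013  0.012 ] box [ 0.3288 -0.103   0.012 ]
```

View pics/w1.png

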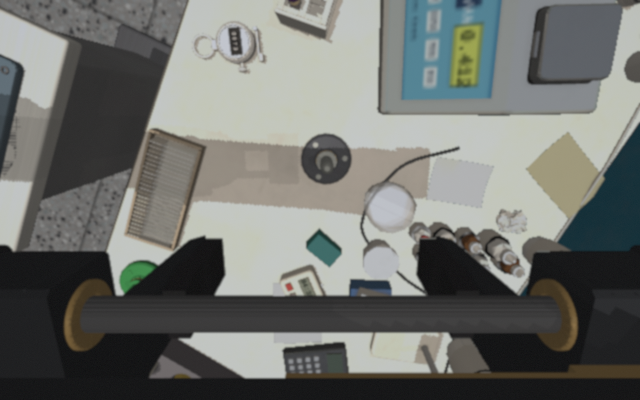

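The steel gauge is at (327,158), straight below the TCP. The green decoy is partly hidden at (138,275). Next I'll look at the stand from above.

Call:
jog_arm(
  series=[0,0,0,-3.3,-1.5,0,1,0,0,0,-3.3,-1.5,0,1,0,0,0,-3.3,-1.5,0,1,0,0,0,-3.3,-1.5,0,1,0,0,0,-3.3,-1.5,0,1,0,0,0,-3.3,-1.5,0,1,0,0,0,-3.3,-1.5,0,1,0,0,0,-3.3,-1.5,0,1,0,0,0,-3.3,-1.5,0,1,0,0,0,-3.3,-1.5,0,1,0,0,7,0,0,0,0.5,0,0,7,0,0,0,0.5,0,0,7,0,0,0,0.5,0,0,7,0,0,0,0.5,0,0,7,0,0,0,0.5,0,0,2,0,0,0,0.5],
)

```text
t: 4.4
ee_pos: [0.4993, -0.1975, 0.3227]
ee_rot: [-0.0, 0.776, 0.631, -0.0]
wrist_force: [-0.3, 0.0, -0.3]
grip_width: 0.0503
grip_force: 0.0
```

```bash
python3 - <<'E'
from h import *
log();p,c,s=look("w2",[("adapter_blue",.098),("adapter_yellow",.098),("adapter_white",.098),("stand",.042),("bench_timer",.02)])
cv2.imwrite("pics/w2c.png",cv2.resize(p["img"][60:260,160:440],None,fx=2.5,fy=2.5,interpolation=cv2.INTER_CUBIC))
E
```

```text
t 4.4 pos [ 0.4993 -0.1975  0.3227] q [-0.229, 0.293, 0.651, 1.768, -0.193, 1.145, 0.277]
[[0.203, 0.979, -0.0], [0.979, -0.203, 0.0], [0.0, -0.0, -1.0]]
adapter_blue 0.97 [324. 179. 352. 220.] [ 0.5095 -0.233   0.098 ] box [ 0.511  -0.2359  0.098 ]
adapter_yellow 0.66 [270. 180. 301. 217.] [ 0.4535 -0.2212  0.098 ] box [ 0.4547 -0.2233  0.098 ]
adapter_white 0.78 [211. 178. 254. 218.] [ 0.397  -0.2104  0.098 ] box [ 0.3974 -0.211   0.098 ]
stand 0.62 [209. 164. 362. 215.] [ 0.4551 -0.2191  0.042 ] box [ 0.4484 -0.2262  0.042 ]
bench_timer 0.76 [304.   1. 367.  40.] [ 0.5516 -0.0386  0.02  ] box [ 0.5486 -0.0449  0.02  ]
```

View pics/w2c.png

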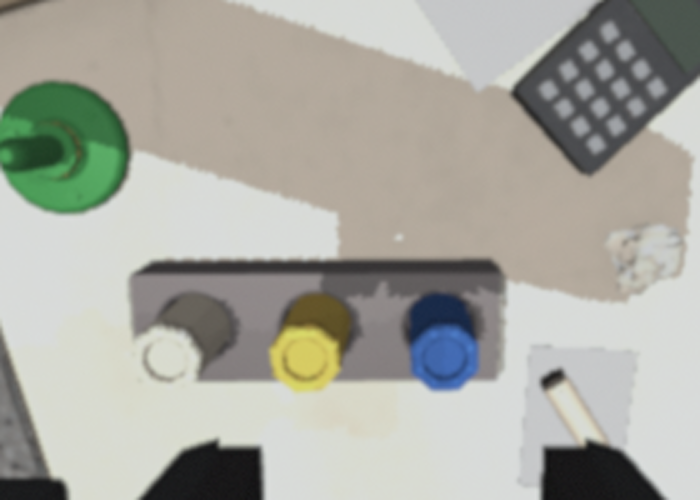

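Blue's top face is at (338,203), yellow's at (282,204) and white's at (226,203). The row runs parallel to tool y.

```bash
python3 - <<'E'
from h import *
s=get_state();p=get_image("wrist");c=cam(p,s);img=p["img"]
print("C",np.round(-c[1].T@c[2],3))
f=lambda x,y:(x/2.5+160,y/2.5+60)
for n,uv,z in(("b",(444,358),.098),("y",(306,359),.098),("w",(165,358),.098),("stand c",(317,328),.042),("stL",(131,275),.042),("stR",(503,275),.042),("calc",(590,170),.015),("green",(64,147),.012)):
    print(n,np.round(onz(c,f(*uv),z),4))
hsv=cv2.cvtColor(img,cv2.COLOR_BGR2HSV)
m=cv2.inRange(hsv,(100,80,130),(125,255,255));m[:,:320]=0;m[:170]=0;m[240:]=0;m[:,365:]=0
y,x=np.nonzero(m);print("blue top",len(x),x.min(),x.max(),y.min(),y.max(),x.mean(),y.mean(),np.round(onz(c,(x.mean(),y.mean()),.098),4))
ms=regions_of(p,"stand")
# gauge circle from w1 pose
g=cv2.imread("pics/w1.png");gg=cv2.cvtColor(g,cv2.COLOR_BGR2GRAY)[125:192,295:360]
cs,_=cv2.findContours((gg<95).astype(np.uint8),cv2.RETR_EXTERNAL,cv2.CHAIN_APPROX_NONE);k=max(cs,key=cv2.contourArea)
e=cv2.fitEllipse(k);print(e)
s2=dict(s);s2["ee_pos"]=np.array([.4934,.1649,.3229]);s2["ee_rot"]=[0,.537,.844,0]
c1=cam(p,s2);print("gauge",np.round(onz(c1,np.array(e[0])+[295,125],.010),4))
E
```

```text
C [ 0.512 -0.13   0.467]
b [ 0.5095 -0.2404  0.098 ]
y [ 0.4498 -0.2287  0.098 ]
w [ 0.389  -0.2159  0.098 ]
stand c [ 0.4494 -0.2289  0.042 ]
stL [ 0.3653 -0.1842  0.042 ]
stR [ 0.5456 -0.2208  0.042 ]
calc [ 0.6003 -0.1818  0.015 ]
green [ 0.34   -0.1174  0.012 ]
blue top 552 324 350 190 215 337.2173913043478 202.80072463768116 [ 0.5092 -0.2398  0.098 ]
((30.6373233795166, 33.742919921875), (48.54934310913086, 48.98918533325195), 86.66651916503906)
gauge [0.5012 0.1633 0.01  ]
```

Call:
jog_arm(
  series=[0,-7,0,0,0,0,0.5,0,-7,0,0,0,0,0.5,0,-7,0,0,0,0,0.5,0,-7,0,0,0,0,0.5,0,-7,0,0,0,0,0.5,0,-7,0,0,0,0,0.5,0,-7,0,0,0,0,0.5,0,-7,0,0,0,0,0.5],
)

```text
t: 5.47
ee_pos: [0.5005, -0.1964, 0.3233]
ee_rot: [0.299, 0.683, 0.558, -0.364]
wrist_force: [0.2, -0.9, -1.2]
grip_width: 0.0442
grip_force: 0.0
```

```bash
python3 - <<'E'
from h import *
log();s=get_state();print(s["joint_pos"].round(3).tolist(),s["ee_pos"],rot(s).as_matrix().round(3).tolist())
E
```

```text
[-0.799, 0.584, 0.812, 1.872, 0.586, 1.178, -0.545] [ 0.50048528 -0.19643147  0.32331809] [[0.111, 0.98, -0.164], [0.544, -0.198, -0.815], [-0.831, 0.001, -0.556]]
```

Call:
jog_arm(
  series=[0,-4.5,0,0,0,-2,0.47,0,-4.5,0,0,0,-2,0.47,0,0,0,0,0,0,0.47],
)

```text
t: 5.72
ee_pos: [0.5089, -0.1586, 0.3418]
ee_rot: [0.341, 0.65, 0.536, -0.417]
wrist_force: [0.8, 0.2, -1.7]
grip_width: 0.0416
grip_force: 0.0
```

```bash
cat >> h.py <<'E'
def goto(T):
    "T world target for TCP -> tool-axes shift cm"
    s=get_state();print("t",round(s["t"],2),"q",s["joint_pos"].round(2).tolist(),"pos",s["ee_pos"].round(4),"w",round(s["grip_width"],4),"F",s["wrist_force"].round(1),"M",s["moment"].round(2))
    M=rot(s).as_matrix();print(M.round(3).tolist());T=np.array(T);print("shift cm",(M.T@(T-s["ee_pos"])*100).round(2));return M
E
python3 - <<'E'
from h import *
log();s=get_state();z=rot(s).as_matrix()[:,2]
g=np.array([.5097,-.2405,.080])+.019*z
goto(g-.08*z); goto(g)
E
```

```text
t 5.72 q [-0.88, 0.67, 0.82, 1.83, 0.62, 1.29, -0.6] pos [ 0.5089 -0.1586  0.3418] w 0.0416 F [ 0.8  0.2 -1.7] M [ 0.9  -0.15  0.05]
[[0.077, 0.981, -0.175], [0.412, -0.192, -0.891], [-0.908, -0.004, -0.419]]
shift cm [20.39  1.74 12.16]
t 5.72 q [-0.88, 0.67, 0.82, 1.83, 0.62, 1.29, -0.6] pos [ 0.5089 -0.1586  0.3418] w 0.0416 F [ 0.8  0.2 -1.7] M [ 0.9  -0.15  0.05]
[[0.077, 0.981, -0.175], [0.412, -0.192, -0.891], [-0.908, -0.004, -0.419]]
shift cm [20.39  1.74 20.16]
```

Call:
jog_arm(
  series=[0,0,0,2.5,0.22,1.5,0.47,0,0,0,2.5,0.22,1.5,0.47,0,0,0,2.5,0.22,1.5,0.47,0,0,0,2.5,0.22,1.5,0.47,0,0,0,2.5,0.22,1.5,0.47,0,0,0,2.5,0.22,1.5,0.47,0,0,0,2.5,0.22,1.5,0.47,0,0,0,2.9,0.2,1.6,0.47,0,0,0,0,0,0,0.47,0,0,0,0,0,0,0.47],
)

```text
t: 6.55
ee_pos: [0.518, -0.1913, 0.1076]
ee_rot: [0.339, 0.653, 0.533, -0.418]
wrist_force: [-0.4, 0.3, -0.0]
grip_width: 0.0413
grip_force: 0.0
```

```bash
python3 - <<'E'
from h import *
log();s=get_state();z=rot(s).as_matrix()[:,2]
g=np.array([.5097,-.2405,.080])+.019*z
goto(g)
p=get_image("wrist");c=cam(p,get_state());cv2.imwrite("pics/w3.png",p["img"])
p=get_image("scene");q=get_image("top")
cv2.imwrite("pics/g3.png",np.hstack([cv2.resize(p["img"][150:290,270:450],None,fx=2.2,fy=2.2),cv2.resize(q["img"][120:260,290:450],None,fx=2.2,fy=2.2)]))
E
```

```text
t 6.55 q [-0.72, 1.08, 0.67, 1.83, 0.52, 0.98, -0.83] pos [ 0.518  -0.1913  0.1076] w 0.0413 F [-0.4  0.3 -0. ] M [ 0.74 -0.09  0.03]
[[0.083, 0.979, -0.184], [0.413, -0.202, -0.888], [-0.907, -0.003, -0.422]]
shift cm [0.4  0.19 7.58]
```

View pics/g3.png

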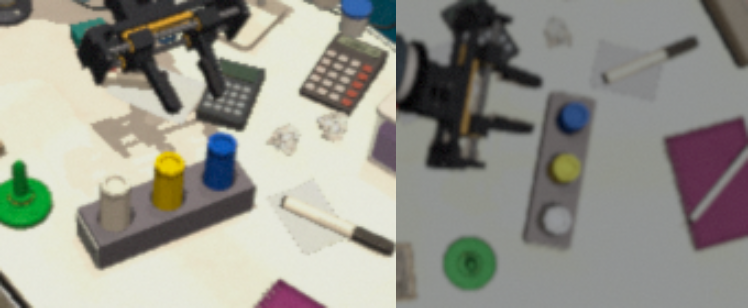

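The open fingers point squarely at blue, and both sit clear of yellow. Going in.

Call:
jog_arm(
  series=[0,0,0,0.1,0.05,1.5,0.47,0,0,0,0.1,0.05,1.5,0.47,0,0,0,0.1,0.05,1.5,0.47,0,0,0,0.1,0.04,1.5,0.47,0,0,0,0,0,1.5,0.47,0,0,0,0,0,0,0.47,0,0,0,0,0,0,0.47],
)

```text
t: 7.28
ee_pos: [0.5073, -0.2562, 0.0739]
ee_rot: [0.34, 0.654, 0.532, -0.416]
wrist_force: [-0.1, 0.3, 0.3]
grip_width: 0.0417
grip_force: 0.0
```

Call:
jog_arm(
  series=[0,0,0,0,0,0,0,0,0,0,0,0,0,0,0,0,0,0,0,0,0,0,0,0,0,0,0,0,0,0,0,0,0,0,0,0,0,0,0,0,0,0],
  newtons=30,
)

```text
t: 7.78
ee_pos: [0.5079, -0.2557, 0.0729]
ee_rot: [0.34, 0.654, 0.533, -0.416]
wrist_force: [2.5, 2.5, 4.8]
grip_width: 0.0296
grip_force: 30.0
```

```bash
python3 - <<'E'
from h import *
log();s=get_state();M=goto([.5097,-.2405,.080]+.019*rot(s).as_matrix()[:,2]);print(s["grip_force"])
E
```

```text
t 7.78 q [-0.64, 1.15, 0.69, 1.86, 0.56, 0.83, -0.86] pos [ 0.5079 -0.2557  0.0729] w 0.0296 F [2.5 2.5 4.8] M [ 0.29 -0.22  0.2 ]
[[0.086, 0.98, -0.181], [0.414, -0.2, -0.888], [-0.906, 0.001, -0.423]]
shift cm [ 0.   -0.12  0.22]
29.999063636055325
```

Call:
jog_arm(
  series=[0,0,0,-0.45,0,-0.21,0,0,0,0,-0.91,0,-0.42,0,0,0,0,-0.91,0,-0.42,0,0,0,0,-0.91,0,-0.42,0,0,0,0,-0.91,0,-0.42,0,0,0,0,-1.8,0,-0.84,0,0,0,0,-1.8,0,-0.84,0,0,0,0,-1.8,0,-0.84,0,0,0,0,-1.8,0,-0.84,0,0,0,0,-1.8,0,-0.84,0,0,0,0,0,0,0,0,0,0,0,0,0,0,0],
)

```text
t: 8.78
ee_pos: [0.507, -0.2562, 0.2176]
ee_rot: [0.34, 0.655, 0.533, -0.415]
wrist_force: [-0.4, 0.0, -1.2]
grip_width: 0.0294
grip_force: 30.0
```

```bash
python3 - <<'E'
from h import *
log();goto([.5,.1,.22])
p=get_image("scene");q=get_image("wrist")
print(search_frame(p,"adapter_blue"))
cv2.imwrite("pics/g4.png",np.hstack([cv2.resize(p["img"][120:290,290:430],None,fx=2.2,fy=2.2),cv2.resize(q["img"],None,fx=.75,fy=.75)[:,:,:][:300].repeat(1,0) if 0 else cv2.resize(q["img"],(490,374))]))
E
```

```text
t 8.78 q [-0.7, 0.89, 0.79, 1.9, 0.62, 0.97, -0.7] pos [ 0.507  -0.2562  0.2176] w 0.0294 F [-0.4  0.  -1.2] M [ 0.95 -0.13 -0.03]
[[0.087, 0.979, -0.182], [0.415, -0.202, -0.887], [-0.906, 0.002, -0.424]]
shift cm [ 14.51  -7.88 -31.57]
[{'box': [366.6, 164.6, 388.6, 207.1], 'conf': 0.67}]
```

View pics/g4.png

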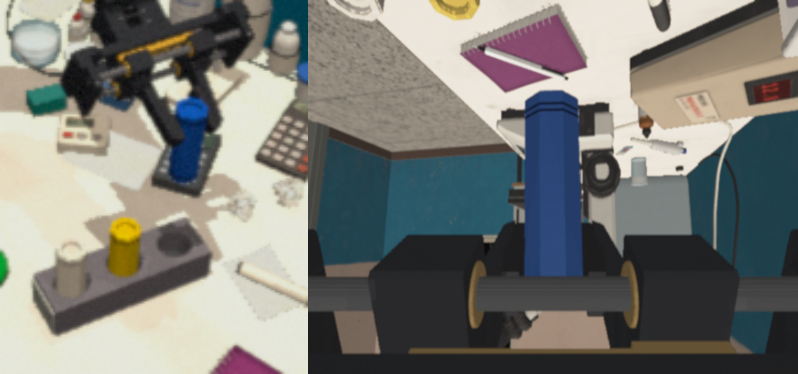

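Call:
jog_arm(
  series=[-5.6,0,-2.6,0,0,0,0,-5.6,0,-2.6,0,0,0,0,-5.6,0,-2.6,0,0,0,0,-5.6,0,-2.6,0,0,0,0,-5.6,0,-2.6,0,0,0,0,-5.6,0,-2.6,0,0,0,0,-5.6,0,-2.6,0,0,0,0,-5.6,0,-2.6,0,0,0,0,0,0,0,0,0,0,0,0,0,0,0,0,0,0],
)

```text
t: 9.77
ee_pos: [0.5084, -0.2641, 0.222]
ee_rot: [0.461, 0.448, 0.706, -0.297]
wrist_force: [1.0, 0.0, -1.6]
grip_width: 0.0295
grip_force: 30.0
```

```bash
python3 - <<'E'
from h import *
log();s=get_state();goto(np.array([.4912,.1533,.215])+.019*rot(s).as_matrix()[:,2])
E
```

```text
t 9.77 q [-0.93, 0.89, 1.03, 2.37, 1.81, 0.41, -1.57] pos [ 0.5084 -0.2641  0.222 ] w 0.0295 F [ 1.   0.  -1.6] M [ 0.92  0.41 -0.03]
[[-0.174, 0.906, 0.385], [0.359, 0.422, -0.832], [-0.917, -0.006, -0.399]]
shift cm [ 15.95  16.08 -33.21]
```

Call:
jog_arm(
  series=[0,0,0,1.3,1.34,-2.75,0,0,0,0,1.3,1.34,-2.75,0,0,0,0,1.3,1.34,-2.75,0,0,0,0,1.3,1.34,-2.75,0,0,0,0,1.3,1.34,-2.75,0,0,0,0,1.3,1.34,-2.75,0,0,0,0,1.3,1.34,-2.75,0,0,0,0,1.3,1.34,-2.75,0,0,0,0,1.3,1.34,-2.75,0,0,0,0,1.3,1.34,-2.75,0,0,0,0,1.3,1.34,-2.75,0,0,0,0,1.3,1.34,-2.75,0,0,0,0,0,0,0,0,0,0,0,0,0,0,0],
)

```text
t: 10.93
ee_pos: [0.5007, 0.1247, 0.2079]
ee_rot: [0.461, 0.446, 0.708, -0.296]
wrist_force: [1.2, -1.2, -1.2]
grip_width: 0.0294
grip_force: 30.0
```

```bash
python3 - <<'E'
from h import *
log();s=get_state();M=goto(np.array([.5012,.1633,.215])+.019*rot(s).as_matrix()[:,2]);print(np.degrees(np.arctan2(M[1,2],M[0,2])))
E
```

```text
t 10.93 q [-1.42, 0.86, 0.71, 1.96, 0.63, 1.06, -0.81] pos [0.5007 0.1247 0.2079] w 0.0294 F [ 1.2 -1.2 -1.2] M [ 0.84  0.48 -0.03]
[[-0.176, 0.904, 0.389], [0.359, 0.427, -0.83], [-0.917, -0.006, -0.4]]
shift cm [ 0.73  1.69 -1.57]
-64.88137177257425
```

Call:
jog_arm(
  series=[-4.6,0,-2.1,0.2,0.4,-0.4,0,-4.6,0,-2.1,0.2,0.4,-0.4,0,-4.6,0,-2.1,0.2,0.4,-0.4,0,-4.6,0,-2.1,0.2,0.4,-0.4,0,0,0,0,0,0,0,0,0,0,0,0,0,0,0],
)

```text
t: 11.43
ee_pos: [0.5037, 0.1435, 0.2088]
ee_rot: [0.505, 0.315, 0.774, -0.215]
wrist_force: [-0.2, 0.2, -1.6]
grip_width: 0.0297
grip_force: 30.0
```

```bash
python3 - <<'E'
from h import *
log();s=get_state();M=goto(np.array([.5012,.1633,.190])+.019*rot(s).as_matrix()[:,2]);print(np.degrees(np.arctan2(M[1,2],M[0,2])))
# tilt fix: rotation (tool axes) so that up_tool becomes (-.906,.001,-.423)
up=M[2];w=np.array([-.906,.001,-.423]);w/=np.linalg.norm(w)
print("fix deg (tool)",np.degrees(np.cross(w,up)).round(2))
p=get_image("wrist");c=cam(p,s);cv2.imwrite("pics/w5.png",p["img"])
# adapter edges in the wrist image
m=cv2.inRange(cv2.cvtColor(p["img"],cv2.COLOR_BGR2HSV),(100,110,40),(130,255,255));m=cv2.morphologyEx(m,cv2.MORPH_OPEN,np.ones((5,5)))
n,l,st,ce=cv2.connectedComponentsWithStats(m);print(st[1:][st[1:,4]>800])
k=1+np.argmax(st[1:,4])
for r in range(st[k,1],st[k,1]+st[k,3],15):
    x=np.nonzero(l[r]==k)[0]
    if len(x):print(r,x.min(),x.max(),(x.min()+x.max())/2)
q=get_image("scene");g=search_frame(q,"gauge");b=search_frame(q,"adapter_blue");print(g,b)
cv2.imwrite("pics/g5.png",np.hstack([cv2.resize(q["img"][60:240,200:340],None,fx=2.2,fy=2.2),cv2.resize(p["img"],(490,396))]))
E
```

```text
t 11.43 q [-1.58, 0.82, 0.77, 2.17, 0.92, 0.8, -0.95] pos [0.5037 0.1435 0.2088] w 0.0297 F [-0.2  0.2 -1.6] M [ 0.69  0.73 -0.02]
[[-0.292, 0.705, 0.646], [0.271, 0.709, -0.651], [-0.917, -0.015, -0.398]]
shift cm [2.33 1.25 1.2 ]
-45.22976005134428
fix deg (tool) [-0.39  1.55  0.83]
[[  282    97    78   199 14254]]
97 324 328 326.0
112 285 351 318.0
127 284 351 317.5
142 285 354 319.5
157 284 354 319.0
172 284 354 319.0
187 282 355 318.5
202 282 356 319.0
217 282 354 318.0
232 282 356 319.0
247 282 357 319.5
262 283 358 320.5
277 282 358 320.0
292 282 359 320.5
[{'box': [265.0, 222.6, 294.6, 253.2], 'conf': 0.83}, {'box': [263.2, 133.2, 284.3, 161.5], 'conf': 0.57}] [{'box': [261.2, 82.3, 278.4, 123.0], 'conf': 0.59}]
```

View pics/g5.png

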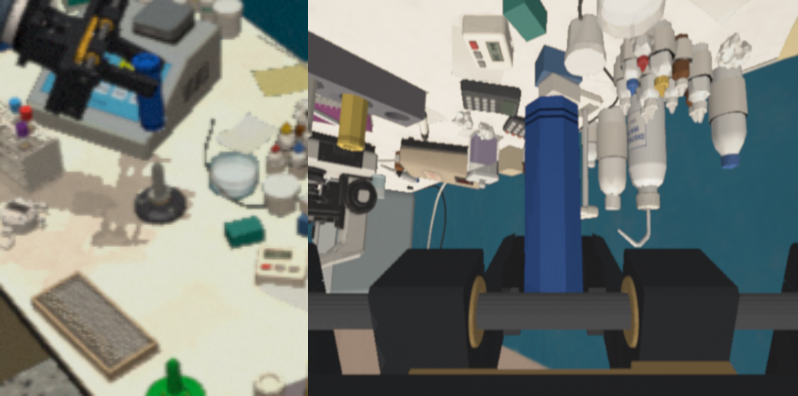

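Call:
jog_arm(
  series=[-0.4,1.5,0.8,0,0,0,0,0,0,0,1.1,0.6,0.6,0,0,0,0,1.2,0.6,0.6,0,0,0,0,0,0,0,0,0,0,0,0,0,0,0,0,0,0,0,0,0,0],
)

```text
t: 12.13
ee_pos: [0.5139, 0.152, 0.1837]
ee_rot: [0.498, 0.321, 0.78, -0.203]
wrist_force: [0.4, -0.2, -0.9]
grip_width: 0.0294
grip_force: 30.0
```

```bash
cat >> h.py <<'E'
def gz(z,xy=(.5013,.1625)):
    s=get_state();M=rot(s).as_matrix();up=M[2];w=np.array([-.906,.001,-.423]);w/=np.linalg.norm(w)
    print("fix",np.degrees(np.cross(w,up)).round(2),"grip",s["grip_width"].round(4));A=s["ee_pos"]-.017*M[:,2]
    print("axis at",A.round(4),"rim~",(A[2]-.072).round(4));goto(np.array([xy[0],xy[1],z])+.017*M[:,2])
E
python3 - <<'E'
from h import *
gz(.157)
for n in("scene","top"):
    p=get_image(n);c=cam(p)
    for th in("adapter_blue","gauge"):
        for d in search_frame(p,th)[:2]:print(n,th,np.round(d["box"],1),round(d["conf"],2))
    cv2.imwrite(f"pics/{n}6.png",p["img"])
    print(proj(c,[.5013,.1625,.012]),proj(c,[.5013,.1625,.074]),proj(c,[.5013,.1625,.21]))
E
```

```text
Traceback (most recent call last):
  File "h.py", line 32, in gz
    print("fix",np.degrees(np.cross(w,up)).round(2),"grip",s["grip_width"].round(4));A=s["ee_pos"]-.017*M[:,2]
                                                           ^^^^^^^^^^^^^^^^^^^^^
AttributeError: 'float' object has no attribute 'round'
```

```bash
sed -i 's/s\["grip_width"\].round(4)/round(s["grip_width"],4)/' h.py
python3 - <<'E'
from h import *
gz(.157)
for n in("scene","top"):
    p=get_image(n);c=cam(p)
    for th in("adapter_blue","gauge"):
        for d in search_frame(p,th)[:2]:print(n,th,np.round(d["box"],1),round(d["conf"],2))
    cv2.imwrite(f"pics/{n}6.png",p["img"])
    print(proj(c,[.5013,.1625,.012]),proj(c,[.5013,.1625,.074]),proj(c,[.5013,.1625,.21]))
E
```

```text
fix [ 0.03  0.06 -0.06] grip 0.0294
axis at [0.5029 0.1628 0.1909] rim~ 0.1189
t 12.13 q [-1.55, 0.86, 0.75, 2.15, 0.92, 0.75, -0.98] pos [0.5139 0.152  0.1837] w 0.0294 F [ 0.4 -0.2 -0.9] M [0.67 0.7  0.02]
[[-0.299, 0.703, 0.645], [0.298, 0.711, -0.637], [-0.907, 0.002, -0.422]]
shift cm [ 3.11 -0.14  1.35]
scene adapter_blue [260.1  87.4 281.5 125.3] 0.75
scene gauge [267.2 223.7 292.6 253.8] 0.94
scene gauge [262.  135.9 284.7 160.9] 0.65
[271.62061816 150.30983447] [270.1969409  133.28067891] [266.72638047  91.76796022]
top adapter_blue [198.9 163.9 215.1 179.9] 0.72
top gauge [310.9 221.6 336.5 253.6] 0.88
top gauge [210.  169.4 233.8 195. ] 0.85
[219.57228707 180.16512135] [214.97001228 177.97041046] [202.96192121 172.24404916]
```

Call:
jog_arm(
  series=[0,0,0,1.2,-0.05,0.5,0,0,0,0,1.2,-0.05,0.5,0,0,0,0,1.2,-0.04,0.5,0,0,0,0,0,0,0,0,0,0,0,0,0,0,0,0,0,0,0,0,0,0],
)

```text
t: 12.93
ee_pos: [0.5119, 0.1527, 0.1448]
ee_rot: [0.498, 0.321, 0.78, -0.203]
wrist_force: [0.5, 0.1, -0.7]
grip_width: 0.0297
grip_force: 30.0
```

```bash
python3 - <<'E'
from h import *
gz(.125)
p=get_image("scene");cv2.imwrite("pics/g7.png",cv2.resize(p["img"][90:180,215:325],None,fx=6,fy=6,interpolation=cv2.INTER_CUBIC))
E
```

```text
fix [ 0.03  0.09 -0.05] grip 0.0297
axis at [0.5009 0.1635 0.152 ] rim~ 0.08
t 12.93 q [-1.54, 0.95, 0.72, 2.14, 0.91, 0.7, -1.05] pos [0.5119 0.1527 0.1448] w 0.0297 F [ 0.5  0.1 -0.7] M [0.7 0.7 0. ]
[[-0.299, 0.702, 0.646], [0.297, 0.712, -0.636], [-0.907, 0.002, -0.422]]
shift cm [ 2.41 -0.05  1.22]
```

View pics/g7.png

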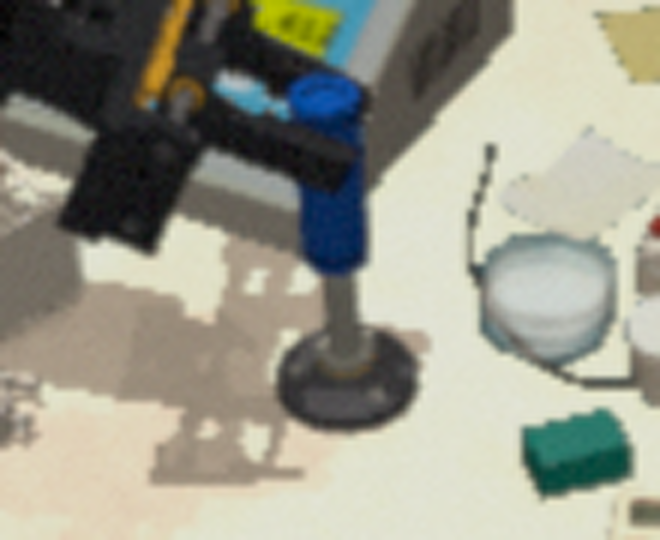

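Adapter's mouth at (334,272) in the crop sits just above the plug, whose axis is near (341,272). It's about 3 mm off to the left, so I'll correct along tool z and feel downward.

Call:
jog_arm(
  series=[0,0,0,-0.06,0.02,0.13,0,0,0,0,-0.06,0.02,0.13,0,0,0,0,0.45,0,0.21,0,0,0,0,0.45,0,0.21,0,0,0,0,0.27,0,0.13,0,0,0,0,0.27,0,0.13,0,0,0,0,0,0,0,0],
)

```text
t: 13.57
ee_pos: [0.514, 0.1518, 0.1271]
ee_rot: [0.497, 0.32, 0.781, -0.203]
wrist_force: [-0.2, 1.7, -1.6]
grip_width: 0.0294
grip_force: 30.0
```

```bash
python3 - <<'E'
from h import *
gz(.125,(.503,.162))
E
```

```text
fix [ 0.01 -0.   -0.01] grip 0.0294
axis at [0.503  0.1625 0.1343] rim~ 0.0623
t 13.57 q [-1.53, 0.99, 0.71, 2.13, 0.92, 0.68, -1.08] pos [0.514  0.1518 0.1271] w 0.0294 F [-0.2  1.7 -1.6] M [1.11 1.04 0.15]
[[-0.301, 0.701, 0.646], [0.297, 0.713, -0.635], [-0.906, 0.001, -0.423]]
shift cm [ 0.83 -0.04  0.43]
```

Call:
jog_arm(
  series=[0,0,0,0.03,0.04,-0.07,0,0,0,0,0.27,0,0.13,0,0,0,0,0.27,0,0.13,0,0,0,0,0.27,0,0.13,0,0,0,0,0,0,0,0],
)

```text
t: 13.98
ee_pos: [0.5138, 0.152, 0.1186]
ee_rot: [0.497, 0.32, 0.78, -0.203]
wrist_force: [-1.0, 1.6, -1.5]
grip_width: 0.0297
grip_force: 30.0
```

```bash
python3 - <<'E'
from h import *
gz(.097,(.503,.163))
E
```

```text
fix [ 0.01  0.03 -0.01] grip 0.0297
axis at [0.5029 0.1628 0.1257] rim~ 0.0537
t 13.98 q [-1.52, 1.01, 0.7, 2.13, 0.91, 0.67, -1.09] pos [0.5138 0.152  0.1186] w 0.0297 F [-1.   1.6 -1.5] M [1.04 1.02 0.09]
[[-0.3, 0.702, 0.646], [0.297, 0.712, -0.636], [-0.906, 0.001, -0.423]]
shift cm [2.61 0.02 1.21]
```

Call:
jog_arm(
  series=[0,0,0,0.03,0,-0.06,0,0,0,0,0.36,0,0.17,0,0,0,0,0.36,0,0.17,0,0,0,0,0.36,0,0.17,0,0,0,0,0.36,0,0.17,0,0,0,0,0.36,0,0.17,0,0,0,0,0,0,0,0],
)

```text
t: 14.57
ee_pos: [0.5134, 0.1522, 0.0984]
ee_rot: [0.497, 0.32, 0.78, -0.203]
wrist_force: [-0.5, -0.1, -1.1]
grip_width: 0.0296
grip_force: 30.0
```

```bash
python3 - <<'E'
from h import *
gz(.097,(.5025,.163))
E
```

```text
fix [-0.01  0.04  0.01] grip 0.0296
axis at [0.5024 0.1631 0.1055] rim~ 0.0335
t 14.57 q [-1.52, 1.06, 0.69, 2.12, 0.91, 0.65, -1.12] pos [0.5134 0.1522 0.0984] w 0.0296 F [-0.5 -0.1 -1.1] M [0.84 0.83 0.14]
[[-0.3, 0.702, 0.646], [0.297, 0.712, -0.636], [-0.906, 0.001, -0.422]]
shift cm [0.77 0.   0.37]
```

Side force is gone. Now lowering in small steps until the shoulder is felt.

Call:
jog_arm(
  series=[0,0,0,0.27,0,0.13,0,0,0,0,0.27,0,0.13,0,0,0,0,0.14,0,0.06,0,0,0,0,0,0,0,0],
)

```text
t: 14.9
ee_pos: [0.5135, 0.1523, 0.0913]
ee_rot: [0.497, 0.32, 0.78, -0.203]
wrist_force: [-1.0, -0.2, -1.5]
grip_width: 0.0297
grip_force: 30.0
```

Call:
jog_arm(
  series=[0,0,0,0.09,0,0.04,0,0,0,0,0,0,0,0],
)

```text
t: 15.07
ee_pos: [0.5135, 0.1522, 0.0907]
ee_rot: [0.498, 0.32, 0.78, -0.203]
wrist_force: [-1.3, 0.7, -0.7]
grip_width: 0.0299
grip_force: 30.0
```

Call:
jog_arm(
  series=[0,0,0,0.09,0,0.04,0,0,0,0,0,0,0,0],
)

```text
t: 15.23
ee_pos: [0.5136, 0.1522, 0.0897]
ee_rot: [0.498, 0.32, 0.78, -0.203]
wrist_force: [-0.2, 0.7, -0.3]
grip_width: 0.0296
grip_force: 30.0
```

Call:
jog_arm(
  series=[0,0,0,0.09,0,0.04,0,0,0,0,0,0,0,0],
)

```text
t: 15.4
ee_pos: [0.5136, 0.1522, 0.0889]
ee_rot: [0.498, 0.32, 0.78, -0.203]
wrist_force: [-2.8, 1.3, 1.3]
grip_width: 0.0299
grip_force: 30.0
```

Call:
jog_arm(
  series=[0,0,0,0.09,0,0.04,0,0,0,0,0,0,0,0],
)

```text
t: 15.57
ee_pos: [0.5138, 0.152, 0.0888]
ee_rot: [0.498, 0.32, 0.779, -0.204]
wrist_force: [-5.3, 3.6, 7.3]
grip_width: 0.0298
grip_force: 30.0
```

Call:
jog_arm(
  series=[0,0,0,0.06,0,0.03,0,0,0,0,0,0,0,0,0,0,0,0,0,0,0,0,0,0,0,0,0,0],
)

```text
t: 15.9
ee_pos: [0.5139, 0.1519, 0.0888]
ee_rot: [0.499, 0.32, 0.779, -0.204]
wrist_force: [-7.1, 4.3, 11.2]
grip_width: 0.0296
grip_force: 30.0
```

```bash
python3 - <<'E'
from h import *
gz(.097,(.5025,.163));log()
p=get_image("scene");cv2.imwrite("pics/g8.png",cv2.resize(p["img"][90:180,215:325],None,fx=6,fy=6,interpolation=cv2.INTER_CUBIC))
E
```

```text
fix [ 0.03  0.25 -0.07] grip 0.0296
axis at [0.5029 0.1627 0.0959] rim~ 0.0239
t 15.9 q [-1.52, 1.08, 0.68, 2.11, 0.91, 0.64, -1.14] pos [0.5139 0.1519 0.0888] w 0.0296 F [-7.1  4.3 11.2] M [-0.32 -0.08 -0.3 ]
[[-0.297, 0.703, 0.647], [0.296, 0.712, -0.637], [-0.908, 0.002, -0.419]]
shift cm [-0.08 -0.01 -0.08]
```

View pics/g8.png

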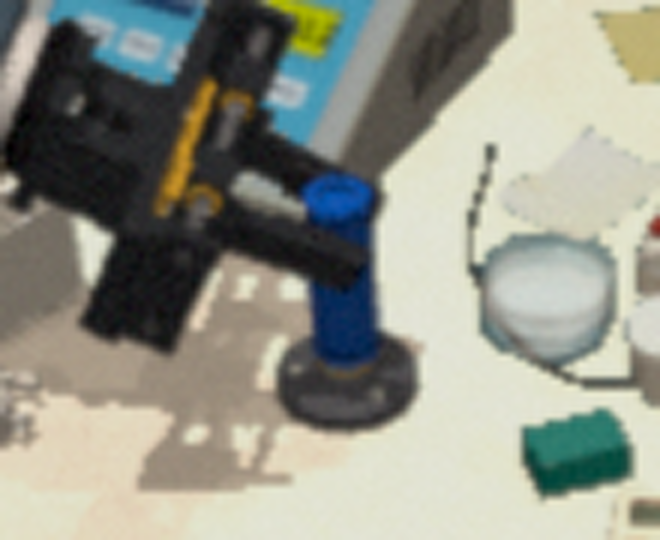

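The rim is down on the shoulder at (345,365). The plug is no longer visible and Fz rose by 12 N, so it's home. Now straight off.

Call:
jog_arm(
  series=[0,0,0,-0.15,0,-0.07,0,0,0,0,-0.45,0,-0.21,0,0,0,0,-0.9,0,-0.42,0,0,0,0,-0.9,0,-0.42,0,0,0,0,-0.9,0,-0.42,0,0,0,0,-0.9,0,-0.42,0,0,0,0,-0.9,0,-0.42,0,0,0,0,-1.4,0,-0.65,0,0,0,0,-2.2,0,-1.0,0,0,0,0,-2.2,0,-1.0,0,0,0,0,-2.2,0,-1.0,0,0,0,0,-2.2,0,-1.0,0,0,0,0,-2.2,0,-1.0,0,0,0,0,-2.2,0,-1.0,0,0,0,0,0,0,0,0,0,0,0,0,0,0,0],
)

```text
t: 17.28
ee_pos: [0.5142, 0.1505, 0.3046]
ee_rot: [0.497, 0.322, 0.78, -0.202]
wrist_force: [0.1, -0.5, -0.9]
grip_width: 0.0296
grip_force: 30.0
```

```bash
python3 - <<'E'
from h import *
gz(.3);log()
E
```

```text
fix [ 0.08 -0.06 -0.16] grip 0.0296
axis at [0.5032 0.1613 0.3118] rim~ 0.2398
t 17.28 q [-1.63, 0.58, 0.85, 2.13, 0.93, 0.94, -0.76] pos [0.5142 0.1505 0.3046] w 0.0296 F [ 0.1 -0.5 -0.9] M [0.71 0.8  0.01]
[[-0.299, 0.703, 0.645], [0.301, 0.711, -0.635], [-0.906, 0.004, -0.424]]
shift cm [ 1.16 -0.05  0.3 ]
```

Call:
jog_arm(
  series=[0,0,6,0,0,-1,0,0,0,6,0,0,-1,0,0,0,6,0,0,-1,0,0,0,6,0,0,-1,0,0,0,0,0,0,0,0],
)

```text
t: 17.7
ee_pos: [0.4876, 0.1778, 0.3202]
ee_rot: [0.529, 0.476, 0.696, -0.094]
wrist_force: [0.1, 0.6, -1.2]
grip_width: 0.0295
grip_force: 30.0
```

```bash
python3 - <<'E'
from h import *
goto([.5,.1,.35]);log()
E
```

```text
t 17.7 q [-1.75, 0.58, 0.92, 2.12, 0.84, 0.99, -1.12] pos [0.4876 0.1778 0.3202] w 0.0295 F [ 0.1  0.6 -1.2] M [0.69 0.76 0.04]
[[0.013, 0.762, 0.647], [0.563, 0.53, -0.635], [-0.827, 0.372, -0.422]]
shift cm [-6.83 -2.07  4.48]
```

Call:
jog_arm(
  series=[0,0,-7,0,0,0,0,0,0,-7,0,0,0,0,0,0,-7,0,0,0,0,0,0,-7,0,0,0,0,0,0,-7,0,0,0,0,0,0,-7,0,0,0,0,0,0,-7,0,0,0,0,0,0,-7,0,0,0,0,0,0,-7,0,0,0,0,0,0,-7,0,0,0,0,0,0,-7,0,0,0,0,0,0,-7,0,0,0,0,0,0,-7,0,0,0,0,0,0,-7,0,0,0,0,0,0,-7,0,0,0,0,0,0,0,0,0,0,0],
)

```text
t: 19.03
ee_pos: [0.4884, 0.1754, 0.3201]
ee_rot: [0.244, -0.266, 0.8, -0.479]
wrist_force: [0.4, 0.1, -1.1]
grip_width: 0.0298
grip_force: 30.0
```

```bash
cat >> h.py <<'E'
def flip():
    s=get_state();M=goto([.5,.1,.35]);up=M[2];w=np.array([.906,-.001,.423]);w/=np.linalg.norm(w)
    ax=np.cross(w,up);a=np.degrees(np.arctan2(np.linalg.norm(ax),w@up));print("remaining deg",round(a,2),"tool rotvec",(ax/np.linalg.norm(ax)*a).round(2))
    A=s["ee_pos"]-.017*M[:,2];print("axis pt",A.round(3),"z az/el",np.degrees(np.arctan2(M[1,2],M[0,2])).round(1),np.degrees(np.arcsin(M[2,2])).round(1))
E
python3 - <<'E'
from h import *
flip();log()
E
```

```text
t 19.03 q [-1.53, 0.47, 0.61, 2.11, 0.97, 1.14, 0.61] pos [0.4884 0.1754 0.3201] w 0.0298 F [ 0.4  0.1 -1.1] M [ 0.81  0.65 -0.04]
[[-0.74, -0.192, 0.645], [-0.659, 0.399, -0.637], [-0.135, -0.896, -0.422]]
shift cm [ 3.7  -5.92  4.29]
remaining deg 107.48 tool rotvec [ 42.78  36.62 -91.54]
axis pt [0.477 0.186 0.327] z az/el -44.6 -25.0
```

Call:
jog_arm(
  series=[0,0,-7,0,0,0,0,0,0,-7,0,0,0,0,0,0,-7,0,0,0,0,0,0,-7,0,0,0,0,0,0,-7,0,0,0,0,0,0,-7,0,0,0,0,0,0,-7,0,0,0,0,0,0,-7,0,0,0,0,0,0,-7,0,0,0,0,0,0,-7,0,0,0,0,0,0,-7,0,0,0,0,0,0,-7,0,0,0,0,0,0,-7,0,0,0,0,0,0,-7,0,0,0,0,0,0,0,0,0,0,0],
)

```text
t: 20.28
ee_pos: [0.4884, 0.1758, 0.3202]
ee_rot: [0.2, 0.778, -0.326, 0.499]
wrist_force: [0.1, -0.1, -0.6]
grip_width: 0.0295
grip_force: 30.0
```

```bash
python3 - <<'E'
from h import *
flip();log()
E
```

```text
t 20.28 q [-1.37, 0.43, 0.41, 2.1, 1.03, 1.23, 2.27] pos [0.4884 0.1758 0.3202] w 0.0295 F [ 0.1 -0.1 -0.6] M [0.76 0.78 0.02]
[[0.29, -0.707, 0.645], [-0.307, -0.707, -0.637], [0.906, -0.014, -0.422]]
shift cm [5.37 4.5  4.32]
remaining deg 50.0 tool rotvec [ 0.41 49.99 -0.76]
axis pt [0.477 0.187 0.327] z az/el -44.6 -25.0
```

Call:
jog_arm(
  series=[0,6.25,0,1,0,0.5,0,0,6.25,0,1,0,0.5,0,0,6.25,0,1,0,0.5,0,0,6.25,0,1,0,0.5,0,0,6.25,0,1,0,0.5,0,0,6.25,0,1,0,0.5,0,0,6.25,0,1,0,0.5,0,0,6.25,0,1,0,0.5,0,0,0,0,0,0,0,0,0,0,0,0,0,0,0],
)

```text
t: 21.12
ee_pos: [0.518, 0.145, 0.3951]
ee_rot: [0.318, 0.494, -0.212, 0.781]
wrist_force: [-0.7, 1.6, -0.8]
grip_width: 0.0295
grip_force: 30.0
```

```bash
python3 - <<'E'
from h import *
flip();log()
E
```

```text
t 21.12 q [-1.43, 0.96, 0.59, 2.12, 1.32, 1.59, 1.83] pos [0.518  0.145  0.3951] w 0.0295 F [-0.7  1.6 -0.8] M [0.65 0.75 0.01]
[[-0.31, -0.707, 0.636], [0.287, -0.707, -0.646], [0.906, -0.018, 0.422]]
shift cm [-4.82  4.53 -0.14]
remaining deg 0.96 tool rotvec [ 0.41  0.04 -0.87]
axis pt [0.507 0.156 0.388] z az/el -45.5 25.0
```

Call:
jog_arm(
  series=[0.4,0,-0.9,0,0,0,0,0,0,0,0,0,0,0,0,0,0,0,0,0,0,0,0,0,0,0,0,0,0,0,0,0,0,0,0,0,0,0,0,0,0,0,0,0,0,0,0,0,0,0,0,0,0,0,0,0],
)

```text
t: 21.78
ee_pos: [0.5178, 0.1452, 0.3961]
ee_rot: [0.323, 0.496, -0.206, 0.779]
wrist_force: [-0.0, 0.4, -0.6]
grip_width: 0.0296
grip_force: 30.0
```

```bash
python3 - <<'E'
from h import *
flip();print(np.abs(get_state()["dq"]).max())
p=get_image("scene");q=get_image("wrist")
for th in("adapter_yellow","adapter_white","bench_timer","marker_pen","adapter_blue"):print(th,[(np.round(d["box"]).tolist(),round(d["conf"],2)) for d in search_frame(p,th)][:2])
cv2.imwrite("pics/g9.png",np.hstack([cv2.resize(p["img"][20:280,200:460],(398,398)),cv2.resize(q["img"],(400,250))[:, :] if 0 else cv2.resize(q["img"][:,120:520],(398,398))]))
E
```

```text
t 21.78 q [-1.43, 0.95, 0.59, 2.12, 1.33, 1.59, 1.84] pos [0.5178 0.1452 0.3961] w 0.0296 F [-0.   0.4 -0.6] M [0.67 0.8  0.02]
[[-0.299, -0.708, 0.64], [0.299, -0.707, -0.641], [0.906, -0.001, 0.423]]
shift cm [-4.99  4.46 -0.19]
remaining deg 0.03 tool rotvec [-0.01  0.02  0.02]
axis pt [0.507 0.156 0.389] z az/el -45.0 25.0
0.0025619875945936668
adapter_yellow [([338.0, 221.0, 354.0, 245.0], 0.55)]
adapter_white [([317.0, 228.0, 330.0, 253.0], 0.73)]
bench_timer [([315.0, 172.0, 339.0, 193.0], 0.67)]
marker_pen [([399.0, 240.0, 450.0, 264.0], 0.92)]
adapter_blue [([255.0, 0.0, 276.0, 35.0], 0.92)]
```

View pics/g9.png

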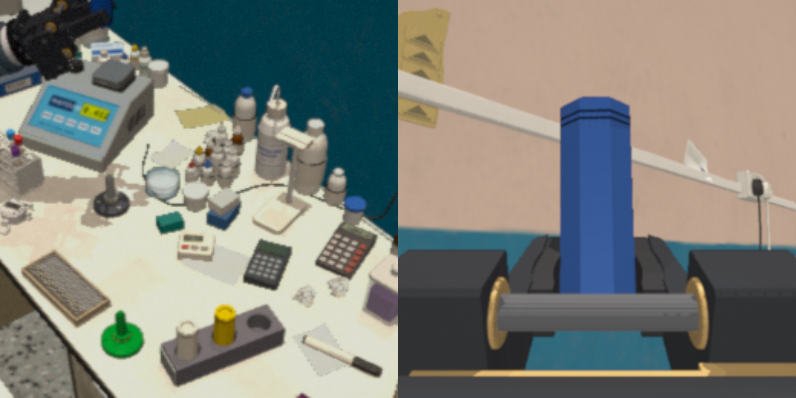

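Mouth end (the dark rings at the top of the wrist view) points up, and the arm is still. The other two adapters, the timer and the pen haven't moved. Handing in.

```bash
python3 -c "
from station import *
print(close_job())"
```

```text
the job is handed in; nothing more can be done
None
```

The job is handed in at about 22 s: the blue adapter went fully home on the steel gauge's shoulder, came off and was turned over, and is held still, upright and bore up, about 0.37 m above the bench; yellow, white, timer and pen are where they were.

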